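# Stand the missing topping tin in its place on the carousel

### The arm

A 6-joint arm with a two-finger parallel gripper is mounted at the origin on the work surface. World frame = base frame: x ahead of the robot, y to its left, z up, the work surface at z = 0. Lengths are in m, angles in rad, forces in N, time in s.
With the tool pointing down it reaches from about 0.3 to 0.775 m from the base axis. Payload 14.6 kg.
Tool frame: the origin (TCP) lies on the mounting face of the last link; the fingertips stand 199 mm ahead of it and the grasp point (between the pads) lies 180 mm ahead of it; z points along the fingers, y is the direction in which the jaws open and shut (so a half turn about z gives the same grasp; the last joint's range is limited). The gripper opens to 94 mm and grips with 3 to 60 N. Pads are 16 mm wide; open, the fingers measure 119 mm over their backs; the gripper's body (75 mm by 177 mm) begins 78 mm behind the grasp point.
Start: joints at [-1.413, 0.3, 1.521, -0, 1.321, -0.067], TCP at [0.123, -0.536, 0.405] pointing down, gripper open.
Joint ranges: [-3.03, 3.03], [-0.79, 2.21], [0.23, 2.52], [-1.04, 4.18], [0, 3.07], [-2.55, 2.55]. Speed limits (rad/s): [2.22, 2.22, 2.57, 3.14, 3.14, 3.14].

### API

Orientations are given as [roll, pitch, yaw] about the fixed x, y, z axes, in that order (R = Rz(yaw) Ry(pitch) Rx(roll)).
In Python, from station import sensors, vision, job gives the robot as it stands. The module is installed in compiled form; this text tells all that it offers.
- The arm moves only by the tool arm_command, never from a script. Its argument "plan" is one flat list of numbers, 5 for each row, row after row: the closure, from -1 (fully open) to 1 (shut), so that 0 is half open, then the shift along the world's x, y, z scaled (see below), then the turn about the world's z scaled (see below). A call has 1 to 20 rows; each row is the pose to reach, as a shift and turn from the pose commanded when the call began; what a row does not reach only later rows make up. The controller multiplies each number of a shift by 400 mm and each number of a turn by 120 degrees. A row lasts 1/10 s, in which the tool goes at most 50 mm and 8.59 degrees, less where a joint would pass 70% of its speed; a pose out of reach is approached as far as the arm can. A call with a number of a shift or a turn outside -1 to 1 is refused whole. A call with a gripper value outside its range is refused whole. The fingers move at their own pace and stop on an object; "newtons" is the grip in N (left out, the last holds). Time passes only in rows, so rows that repeat a pose let the fingers close. It gives the time, the measured TCP pose, the force and the opening at its end, in the units of the state.
- sensors.get_obs(): the state, without advancing time (a new reading comes with each control period).
- vision.camera(name): name is "scene" or "top"; returns the picture (400x640x3 uint8, blue, green, red); there is no depth.
- vision.camera_params(name): a dict with "intrinsics" (3x3 intrinsics, pixels), "rvec" (rotation vector, rad) and "tvec" (3), from world to camera coordinates, as OpenCV has them. Camera axes: x right, y down, z forward; pixel columns grow to the right and rows downward; lengths in m; the calibration is good to about 2 mm. A picture is of the moment at which its call begins. camera_params takes no time and is no camera call.
- job.hand_in(): hands the job in, once; it reports no verdict.
Trained networks look in the newest picture that a camera, given by its name, has taken for a name from the list of things; names that differ only in an ending like _2 or _b are one class to them, and where a whole thing is asked for, a point or a joint stands for the part that bears it (a point fixed in the world has none). Each returns a list of dicts, best first, with "confidence" (0 to 1); they miss things now and then, are a little off and sometimes report something else, mostly with a low value. They report only what shows in the picture. A call takes as long as a camera call. They do not tell look-alikes from the thing itself.
- vision.search_frame(name, camera): "at" ([row, column] in pixels, amid what is visible of it).
- vision.silhouettes(name, camera): "mask" (400x640 bool, what is visible of it) and "at" ([row, column] in pixels, amid what is visible of it).
- vision.pinpoint(name, camera): "at" ([row, column] in pixels: a listed point, or the origin of a listed thing).
The state is a dict: "time_s": time; "qpos": joint angles; "joint_vel": joint speeds; "tau": joint torques, N m; "ee_pos": TCP position; "eef_rot": TCP orientation; "force": force on the tool from outside, world axes, zero at the start; "moment": the same for the moment, N m; "grip_width": finger opening in m.
Only numpy, scipy, OpenCV 4.12 (cv2) and the standard library are available. Lean on these libraries where they do the work, as an engineer would, in place of code of your own. Each camera call takes 0.05 s, during which the arm holds its last target.

### The job

Lift the rectangular tin out of the wooden caddy and stand it upright on the bench, let go, and take hold of it the other way, by its narrow sides. Then lower it gently onto the one empty outline on the toppings carousel, in the hand and not dropped, upright, centred and square in the outline, without letting the free-running carousel turn. Leave every other tin and everything else on the bench where it is.

Things in the scene. Friction and masses are not known exactly. Their poses are not given: they have to be found in the camera images.
- tin_mid (a point): Middle of the one rectangular tin in the caddy: closed plain steel tin, upright, 44 mm deep (its x) x 58 wide (its y) x 110 tall (its z), flat sides, 0.2 to 0.4 kg; the point is 55 mm above its underside. At the start its x lies along the caddy's x: its wide faces (44 mm apart) are free above the rails, but its narrow sides (58 mm apart) are shut in by the next tin or end board.
- caddy: Wooden tin caddy, fixed: 76 mm deep (its x) x 214 long (its y), origin under its middle. Floor 12 mm thick, end boards up to 102 mm, long rails up to 38, cross boards up to 60. Three cells in a row, at y = -66, 0, +66 mm, 62 mm long and 60 deep inside; the tin has any one of them. The bench (z = 0) from x 0.40 to 0.54 m at y 0.065 m, between caddy and carousel, is clear: room to stand the tin.
- bay (a point): Centre of the one empty outline (dark inlaid lines, 66 mm along y, 53 along x, a tick to the rim) on the carousel disc's top, 36 mm above the bench. x points radially outward, y along the tangent, z up. The tin stands here with its x along this x, either way round, its middle 55 mm above this point; held by its narrow sides, as 9 mm are left between its inner wide face and the centre canister.
- carousel_foot: Fixed foot of the toppings carousel; origin on the bench, on the axis, 93 mm from the empty outline's centre. Above it turns a wooden disc, 270 mm diameter, top 36 mm above the bench. On the disc is fixed a round steel centre canister, 124 mm diameter, its top 152 mm above the bench. Five outlines 72 degrees apart: one empty, four with like tins, at least 35 mm from the empty one's place.
- carousel (a joint): Turn of the carousel disc about its upright axis, rad, 0 at the start, counter-clockwise from above positive. It runs on a ball bearing, almost without friction (about 0.006 N m), and nothing holds it.
- neighbour1_mid (a point): Middle (55 mm up) of a like rectangular tin, 44 x 58 x 110 mm, standing loose on the carousel, 72 degrees counter-clockwise from the empty outline. Leave alone.
- neighbour2_mid (a point): Middle (55 mm up) of a like rectangular tin, 44 x 58 x 110 mm, standing loose on the carousel, 144 degrees counter-clockwise from the empty outline. Leave alone.
- neighbour3_mid (a point): Middle (55 mm up) of a like rectangular tin, 44 x 58 x 110 mm, standing loose on the carousel, 216 degrees counter-clockwise from the empty outline. Leave alone.
- neighbour4_mid (a point): Middle (55 mm up) of a like rectangular tin, 44 x 58 x 110 mm, standing loose on the carousel, 288 degrees counter-clockwise from the empty outline. Leave alone.
- round1_mid (a point): Middle (52 mm up) of a round steel tin, 56 mm diameter, 104 mm tall, standing loose in a cell of the caddy. Leave alone.
- round2_mid (a point): Middle (52 mm up) of a round steel tin, 56 mm diameter, 104 mm tall, standing loose in a cell of the caddy. Leave alone.
- scraper: Bench scraper lying flat, steel blade and wooden grip, 95 x 125 mm, 22 mm high, beyond the clear part of the bench; origin under it. Leave alone.
- bowl: Small steel bowl, 130 mm diameter, 55 mm high, near the robot on its left; origin under it. Leave alone.
- cutter: Steel ring cutter, 84 mm diameter, 40 mm high, near the robot on its right; origin under it. Leave alone.
Mind the look-alikes: they are no part of the job. Leave any orange or purple look-alike of the part that bears tin_mid alone.

How it is judged:
On the way, in this order (a step that is already met when the one before it is completed fails the run):
1. the tin stands upright on the bench, out of the caddy, let go and still (height (world z) of tin_mid between 0.05 and 0.06 m and angle between tin_mid's own z axis and vertical below 0.08 rad and contact force between the fingers and tin below 0.1 N and linear speed of tin below 0.02 m/s), for 0.2 s.
2. the tin touches down on the empty outline while still held in the fingers (z of tin_mid in the frame of bay below 0.058 m and horizontal distance between tin_mid and bay below 0.014 m and contact force between the fingers and tin above 1 N), for 0.02 s.
At the end, for the whole second after the job is handed in: The tin stands let go, still and upright (3 degrees) on the disc in the empty outline, its middle within 10 mm of the outline's centre radially and along the tangent, square within 8 degrees; the carousel is at rest, never turned over 5.7 degrees, all other things within 25 mm of their places (x of tin_mid in the frame of bay between -0.01 and 0.01 m and y of tin_mid in the frame of bay between -0.01 and 0.01 m and z of tin_mid in the frame of bay between 0.052 and 0.058 m and angle between the x axis of tin_mid and the x axis of bay, either way round below 0.14 rad and angle between tin_mid's own z axis and vertical below 0.05 rad and linear speed of tin below 0.01 m/s and velocity of joint carousel between -0.03 and 0.03 rad/s); the robot touches nothing.
It fails at once if the carousel is turned more than 5.7 degrees (0.1 rad) either way (value of joint carousel above 0.1 rad or value of joint carousel below -0.1 rad).
It fails at once if another tin, or the scraper, bowl or cutter, is moved more than 25 mm (distance of any of neighbour1_mid, neighbour2_mid, neighbour3_mid, neighbour4_mid, round1_mid, round2_mid, scraper, bowl, cutter from where it was at the start of the episode above 0.025 m).
It also fails if it takes over 54 s, if anything falls off the work surface, if the arm or the gripper's body presses on something with over 40 N, if the wrist force passes 120 N, or if a joint passes its speed limit or range.

## Working session

There is one attempt and no reset: what is moved stays moved. The work goes in short steps, Python scripts to look and compute and a tool call to move; the robot and the scene stay as the last step left them, time stands still between calls to the robot, and variables do not carry over. Pictures are saved under pics/ and viewed, and the job is handed in when it is done.

Besides the shell and the picture viewer there is one more tool, called in YAML: its name, and indented under it one key for each argument. arm_command: Moves the arm, as the interface text tells. Its arguments: {"type":"object","properties":{"plan":{"type":"array"},"newtons":{"type":"number"}},"required":["plan"]}

```bash
mkdir -p pics; python3 - <<'E'
from station import sensors, vision
import cv2
o=sensors.get_obs(); print(o)
for c in("scene","top"):
    cv2.imwrite(f"pics/{c}0.png",vision.camera(c)); print(c,vision.camera_params(c))
    for n in("tin_mid","bay","carousel_foot","caddy","round1_mid","neighbour1_mid"):
        print(n,[(d["at"],round(d["confidence"],2)) for d in vision.pinpoint(n,c)])
E
```

```text
{'time_s': 0.0, 'qpos': array([-1.41257627e+00,  3.00492981e-01,  1.52162103e+00,  1.97075485e-06,
        1.32070191e+00, -6.65891539e-02]), 'joint_vel': array([-0.00130724, -0.00041154,  0.00064051,  0.00083512,  0.00042962,
        0.00104134]), 'tau': array([ 2.17707951e-03, -5.31812382e+01, -3.52734160e+01,  7.09411385e-02,
        2.44986912e-02, -9.14243333e-05]), 'ee_pos': array([ 0.12260334, -0.53612214,  0.40405729]), 'eef_rot': array([-3.14037223e+00, -8.33004296e-05,  2.24808671e-01]), 'force': array([-0.58572908, -0.25044203,  0.76842543]), 'moment': array([-0.03547375, -0.03207774, -0.04843393]), 'grip_width': 0.0939652640027448}
scene {'intrinsics': array([[399.98253729,   0.        , 322.29662887],
       [  0.        , 399.98253729, 202.38842481],
       [  0.        ,   0.        ,   1.        ]]), 'rvec': array([ 1.76181467,  1.75771738, -0.74054557]), 'tvec': array([-0.00776536, -0.23903157,  1.56282714])}
tin_mid [([232.3, 403.5], 0.89), ([181.9, 367.9], 0.74), ([192.0, 338.8], 0.69), ([228.3, 267.0], 0.47)]
bay [([224.8, 265.9], 0.91), ([192.6, 414.3], 0.57)]
carousel_foot [([228.4, 402.5], 0.55), ([244.1, 404.1], 0.18)]
caddy [([241.9, 403.5], 0.98), ([231.5, 404.1], 0.63)]
round1_mid [([248.8, 418.5], 0.81)]
neighbour1_mid []
top {'intrinsics': array([[485.05136429,   0.        , 316.17932162],
       [  0.        , 485.05136429, 204.50875366],
       [  0.        ,   0.        ,   1.        ]]), 'rvec': array([ 2.14258006, -2.18674147,  0.07849639]), 'tvec': array([0.03824129, 0.44582608, 1.16505059])}
tin_mid [([244.1, 302.6], 0.96), ([266.1, 261.4], 0.89), ([171.3, 222.8], 0.84), ([281.5, 431.7], 0.42)]
bay [([190.8, 393.1], 0.82)]
carousel_foot []
caddy [([179.6, 228.7], 0.94)]
round1_mid [([148.7, 216.6], 0.67), ([159.6, 470.5], 0.59)]
neighbour1_mid [([200.6, 437.8], 0.79)]
```

View pics/scene0.png

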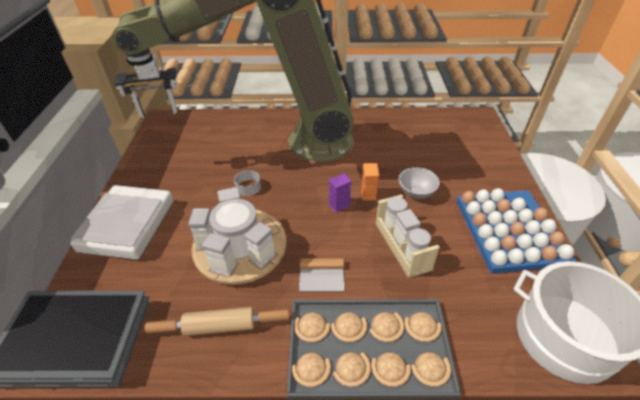

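View pics/top0.png

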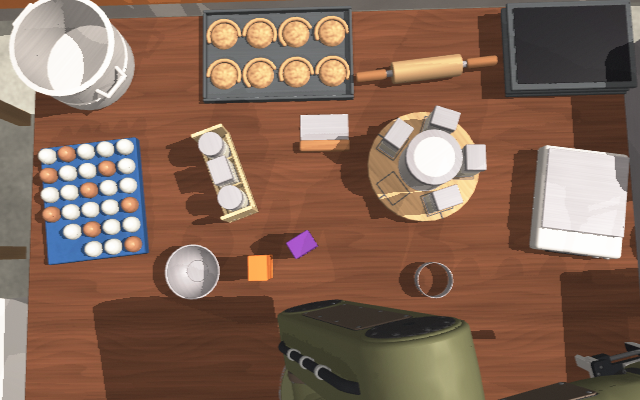

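The pictures show three tin-like candidates in the top view:
- Purple at (row 244, col 302): a look-alike, standing loose on the bench.
- Orange at (266, 261): a look-alike, standing loose on the bench.
- Plain steel at (171, 222): the middle cell of the caddy, between the two round tins. This one fits the description.

The empty outline is at about (190, 393). I'll enlarge to confirm.

```bash
python3 - <<'E'
import cv2,numpy as np
a=cv2.imread("pics/top0.png")
c1=cv2.resize(a[115:230,180:265],None,fx=5,fy=5,interpolation=cv2.INTER_CUBIC)
cv2.imwrite("pics/cropcaddy.png",c1)
c2=cv2.resize(a[100:225,360:490],None,fx=4.7,fy=4.7,interpolation=cv2.INTER_CUBIC)
cv2.imwrite("pics/cropcar.png",c2)
E
```

```text
(no output)
```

View pics/cropcaddy.png

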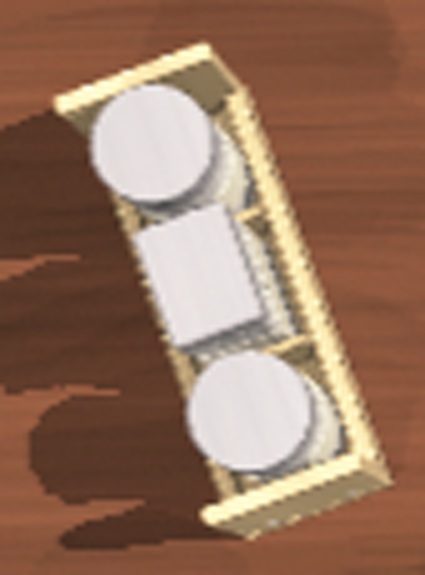

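View pics/cropcar.png

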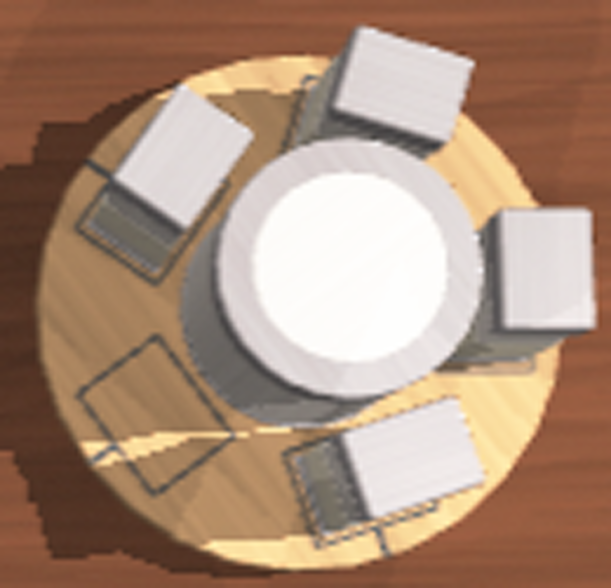

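The crop confirms it: the steel rectangular tin is in the middle cell, with top-face corners at crop (135,235), (225,205), (262,308), (182,348). The outline corners show clearly at crop (157,335), (77,397), (157,493), (234,436). Next I'll turn these into positions.

```bash
cat > h.py <<'E'
import numpy as np,cv2
from scipy.optimize import least_squares
from station import vision
def P(c):
    p=vision.camera_params(c); return p["intrinsics"],np.array(p["rvec"]).ravel(),np.array(p["tvec"]).ravel()
def back(c,uv,z):
    K,r,t=P(c);R=cv2.Rodrigues(r)[0];C=-R.T@t
    uv=np.atleast_2d(uv).astype(float)
    d=(np.c_[uv,np.ones(len(uv))]@np.linalg.inv(K).T)@R
    return C+d*((z-C[2])/d[:,2])[:,None]
def proj(c,X):
    K,r,t=P(c);return cv2.projectPoints(np.asarray(X,float).reshape(-1,1,3),r,t,K,None)[0].reshape(-1,2)
def rect(uv,z,L,W,c="top"):
    # x extent L, y extent W
    X=back(c,uv,z)[:,:2]; s=np.array([[1,1],[1,-1],[-1,-1],[-1,1]])*[L/2,W/2]
    best=None
    for k in range(4):
      for fl in(1,-1):
        m=np.roll(s[::fl],k,0)
        for y0 in(-2,-.7,.7,2):
            f=lambda p:((m@np.array([[np.cos(p[2]),np.sin(p[2])],[-np.sin(p[2]),np.cos(p[2])]])+p[:2])-X).ravel()
            q=least_squares(f,[*X.mean(0),y0])
            if best is None or q.cost<best.cost-1e-12: best=q
    return best.x,np.sqrt(2*best.cost/4),X
E
python3 - <<'E'
from h import *
t=(np.array([(135,235),(225,205),(262,308),(182,348)])+.5)/5-.5+[180,115]
print("tin",rect(t,.122,.044,.058))
b=(np.array([(157,335),(77,397),(157,493),(234,436)])+.5)/4.7-.5+[360,100]
x,e,X=rect(b,.036,.053,.066); print("bay",x,e,X)
# canister top circle, disc edge
can=(np.array([(348,140),(348,398),(217,268),(483,262)])+.5)/4.7-.5+[360,100]
Y=back("top",can,.152);print("can",Y.round(4),Y.mean(0))
d=(np.array([(38,312),(562,330),(300,570),(290,57)])+.5)/4.7-.5+[360,100]
print(back("top",d,.036).round(4))
# caddy end board tops z=.102 corners outer
k=(np.array([(57,105),(210,45),(388,483),(205,517)])+.5)/5-.5+[180,115]
print(back("top",k,.102).round(4))
for n,z in(("caddy",0),("bay",.036),("tin_mid",.067),("scraper",0),("round1_mid",.064)):
  for c in("top","scene"):
    vision.camera(c)
    for q in vision.pinpoint(n,c): print(n,c,round(q["confidence"],2),back(c,q["at"][::-1],z).round(3))
E
```

```text
tin (array([ 0.5215287 ,  0.24352508, -1.20304477]), np.float64(0.0031358803519343807), array([[0.54002054, 0.27350794],
       [0.55283741, 0.23255407],
       [0.50532494, 0.21589045],
       [0.48793191, 0.25214785]]))
bay [ 0.4813456  -0.15694177 -0.93676418] 0.0015352620625093132 [[ 0.52289209 -0.15876747]
 [ 0.49161858 -0.11666983]
 [ 0.44118893 -0.15599195]
 [ 0.46968281 -0.19633782]]
can [[ 0.5943 -0.2343  0.152 ]
 [ 0.473  -0.2292  0.152 ]
 [ 0.5352 -0.1712  0.152 ]
 [ 0.5352 -0.2942  0.152 ]] [ 0.53443383 -0.23220119  0.152     ]
[[ 0.5363 -0.0979  0.036 ]
 [ 0.5208 -0.3661  0.036 ]
 [ 0.4002 -0.2273  0.036 ]
 [ 0.6675 -0.2327  0.036 ]]
[[0.6057 0.3149 0.102 ]
 [0.6323 0.2436 0.102 ]
 [0.4266 0.1624 0.102 ]
 [0.4128 0.2462 0.102 ]]
caddy top 0.73 [[0.522 0.248 0.   ]]
caddy scene 0.7 [[0.52  0.247 0.   ]]
bay top 0.73 [[ 0.48  -0.151  0.036]]
bay top 0.33 [[ 0.605 -0.168  0.036]]
bay scene 0.72 [[ 0.476 -0.169  0.036]]
tin_mid top 0.96 [[0.527 0.255 0.067]]
tin_mid top 0.81 [[0.298 0.159 0.067]]
tin_mid top 0.63 [[0.346 0.06  0.067]]
tin_mid top 0.16 [[0.46  0.212 0.067]]
tin_mid scene 0.92 [[0.515 0.232 0.067]]
tin_mid scene 0.65 [[0.368 0.066 0.067]]
tin_mid scene 0.57 [[0.318 0.144 0.067]]
scraper top 0.71 [[0.62  0.014 0.   ]]
scraper scene 0.58 [[ 0.612 -0.003  0.   ]]
scraper scene 0.26 [[ 0.265 -0.253 -0.   ]]
round1_mid top 0.75 [[0.582 0.259 0.064]]
round1_mid top 0.64 [[0.6   0.011 0.064]]
round1_mid scene 0.84 [[0.582 0.269 0.064]]
```

```bash
python3 - <<'E'
from h import *
a=cv2.imread("pics/top0.png")
c=cv2.resize(a[150:190,200:240],None,fx=14,fy=14,interpolation=cv2.INTER_CUBIC)
x=np.array([.522,.245]);y=-1.2136
s=np.array([[1,1],[1,-1],[-1,-1],[-1,1]])*[.022,.029]
R=np.array([[np.cos(y),-np.sin(y)],[np.sin(y),np.cos(y)]])
q=proj("top",np.c_[s@R.T+x,np.full(4,.122)])
qq=((q-[200,150]+.5)*14-.5).astype(int)
cv2.polylines(c,[qq.reshape(-1,1,2)],True,(0,0,255),1)
cv2.imwrite("pics/tinz.png",c)
E
```

```text
(no output)
```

View pics/tinz.png

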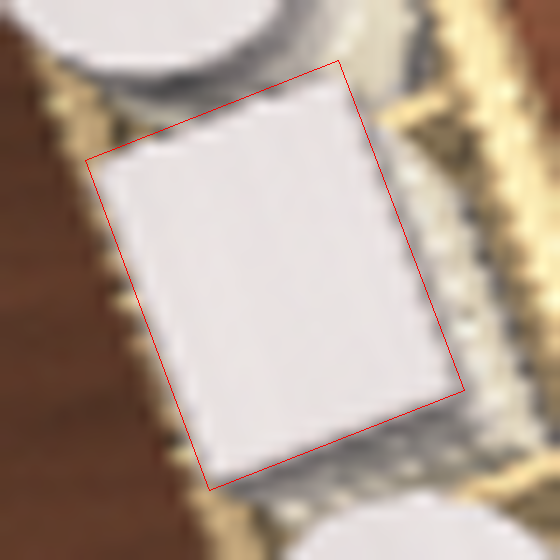

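Tin: the overlay fits to under 1 mm, giving about (0.521, 0.2445) with x axis at −1.214 rad. Bay: about (0.480, −0.157), 93 mm from the axis at (0.534, −0.232), radial yaw 2.195. Now I'll travel high, turning to tool yaw 0.357.

arm_command:
  plan: [-1,0.5,0.975,0,0.063,-1,0.5,0.975,0,0.063,-1,0.5,0.975,0,0.063,-1,0.5,0.975,0,0.063,-1,0.5,0.975,0,0.063,-1,0.5,0.975,0,0.063,-1,0.5,0.975,0,0.063,-1,0.5,0.975,0,0.063,-1,0.5,0.975,0,0.063,-1,0.5,0.975,0,0.063,-1,0.5,0.975,0,0.063,-1,0.5,0.975,0,0.063]

```text
time_s: 2.9
ee_pos: [0.3223, -0.1468, 0.4047]
eef_rot: [3.142, 0.0, 0.356]
force: [-0.9, -0.2, 1.0]
grip_width: 0.094
```

arm_command:
  plan: [-1,0.496,0.976,0,0,-1,0.496,0.976,0,0,-1,0.496,0.976,0,0,-1,0.496,0.976,0,0,-1,0.496,0.976,0,0,-1,0.496,0.976,0,0,-1,0.496,0.976,0,0,-1,0.496,0.976,0,0,-1,0.496,0.976,0,0,-1,0.496,0.976,0,0,-1,0.496,0.976,0,0,-1,0.496,0.976,0,0]

```text
time_s: 4.1
ee_pos: [0.5213, 0.2426, 0.4046]
eef_rot: [3.141, 0.0, 0.355]
force: [0.0, 0.1, 1.4]
grip_width: 0.0943
```

arm_command:
  plan: [-1,0,0.005,-0.08,0,-1,0,0.005,-0.16,0,-1,0,0.005,-0.24,0,-1,0,0.005,-0.3,0,-1,0,0.005,-0.33,0,-1,0,0.005,-0.33,0,-1,0,0.005,-0.33,0]

```text
time_s: 4.8
ee_pos: [0.5213, 0.2458, 0.274]
eef_rot: [-3.142, -0.002, 0.356]
force: [-0.3, -0.6, 0.4]
grip_width: 0.0938
```

```bash
python3 - <<'E'
from h import *
a=vision.camera("top");b=vision.camera("scene")
c=np.hstack([cv2.resize(a[100:240,160:290],(390,420)),cv2.resize(b[150:290,340:470],(390,420))])
cv2.imwrite("pics/pre.png",c)
E
```

```text
(no output)
```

View pics/pre.png

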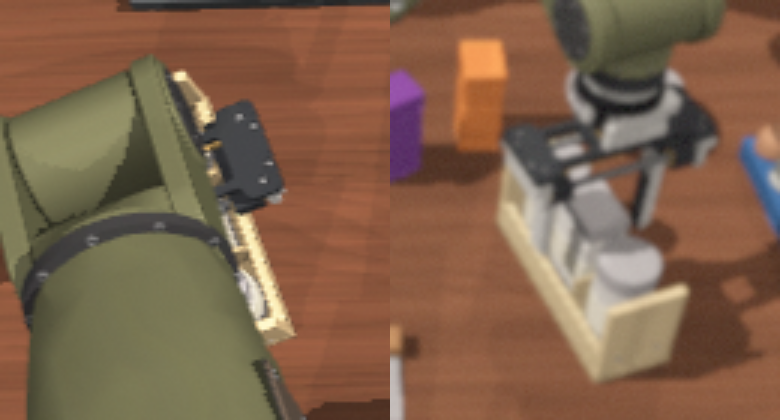

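The fingers straddle the rectangular tin (scene crop around (600,215)), with the round tins clear. Closing now.

arm_command:
  plan: [1,0,0,0,0,1,0,0,0,0,1,0,0,0,0,1,0,0,0,0,1,0,0,0,0,1,0,0,0,0,1,0,0,0,0,1,0,0,0,0]
  newtons: 25

```text
time_s: 5.7
ee_pos: [0.521, 0.2462, 0.2726]
eef_rot: [3.142, 0.0, 0.357]
force: [-0.8, -1.6, 0.5]
grip_width: 0.0439
```

Gripped at 43.9 mm, the expected depth. Lifting 0.16 m.

arm_command:
  plan: [1,0,0,0.03,0,1,0,0,0.08,0,1,0,0,0.16,0,1,0,0,0.24,0,1,0,0,0.32,0,1,0,0,0.4,0,1,0,0,0.4,0,1,0,0,0.4,0]

```text
time_s: 6.5
ee_pos: [0.5208, 0.2462, 0.4327]
eef_rot: [-3.142, -0.0, 0.357]
force: [1.1, -0.2, -3.6]
grip_width: 0.044
```

```bash
python3 - <<'E'
from h import *
b=vision.camera("scene")
cv2.imwrite("pics/lift.png",cv2.resize(b[100:300,260:500],None,fx=2.5,fy=2.5))
E
```

```text
(no output)
```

View pics/lift.png

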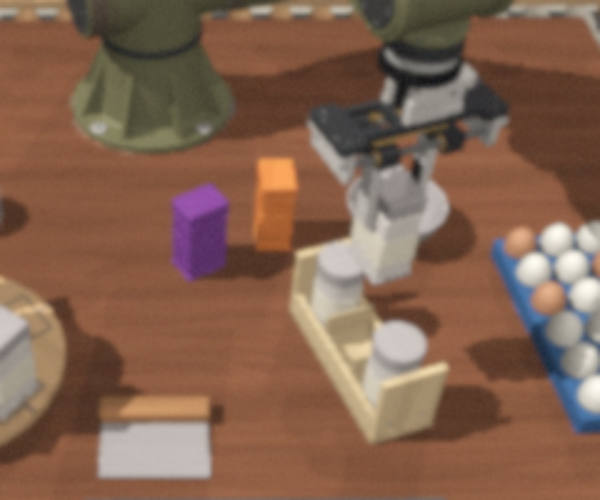

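The tin is clear of the caddy and both round tins are still in their cells. Moving over the clear bench.

arm_command:
  plan: [1,-0.1,-0.45,0,0,1,-0.1,-0.45,0,0,1,-0.1,-0.45,0,0,1,-0.1,-0.45,0,0,1,-0.1,-0.45,0,0,1,-0.1,-0.45,0,0,1,-0.1,-0.45,-0.1,0,1,-0.1,-0.45,-0.2,0,1,-0.1,-0.45,-0.3,0,1,-0.1,-0.45,-0.37,0,1,-0.1,-0.45,-0.4,0,1,-0.1,-0.45,-0.41,0,1,-0.1,-0.45,-0.41,0,1,-0.1,-0.45,-0.41,0]

```text
time_s: 7.95
ee_pos: [0.4814, 0.0665, 0.2699]
eef_rot: [3.141, -0.002, 0.357]
force: [0.7, -0.3, -3.0]
grip_width: 0.044
```

arm_command:
  plan: [1,0,0,-0.005,0,1,0,0,-0.01,0,1,0,0,-0.014,0,1,0,0,-0.017,0,1,0,0,-0.019,0,1,0,0,-0.021,0,1,0,0,-0.021,0,1,0,0,-0.021,0]

```text
time_s: 8.75
ee_pos: [0.4811, 0.0663, 0.2606]
eef_rot: [3.142, -0.0, 0.357]
force: [-2.2, 0.3, 5.8]
grip_width: 0.0439
```

The force went from −3 to +5.8 N, so it is on the bench. I'll release, wait, and raise.

arm_command:
  plan: [-1,0,0,0,0,-1,0,0,0,0,-1,0,0,0,0,-1,0,0,0,0,-1,0,0,0,0,-1,0,0,0,0,-1,0,0,0,0,-1,0,0,0,0,-1,0,0,0,0,-1,0,0,0.1,0,-1,0,0,0.2,0,-1,0,0,0.3,0,-1,0,0,0.4,0,-1,0,0,0.4,0]

```text
time_s: 10.15
ee_pos: [0.4811, 0.0663, 0.4253]
eef_rot: [3.139, -0.008, 0.357]
force: [0.4, 0.3, -1.0]
grip_width: 0.0941
```

```bash
python3 - <<'E'
from h import *
a=vision.camera("top");b=vision.camera("scene")
cv2.imwrite("pics/st_t.png",cv2.resize(a[100:300,200:440],None,fx=2.5,fy=2.5));cv2.imwrite("pics/st_s.png",cv2.resize(b[130:330,240:480],None,fx=2.5,fy=2.5))
E
```

```text
(no output)
```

View pics/st_t.png

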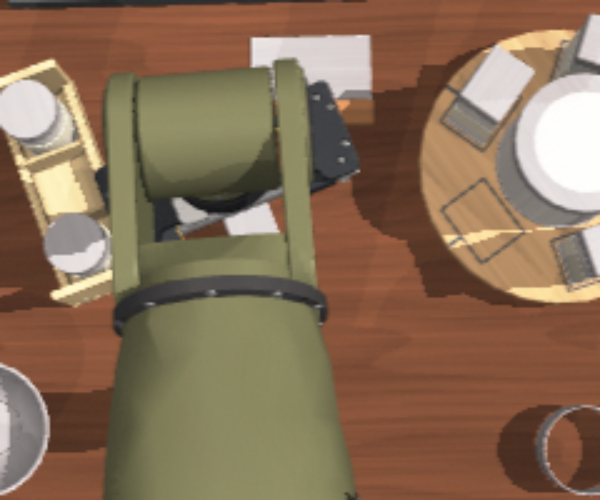

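View pics/st_s.png

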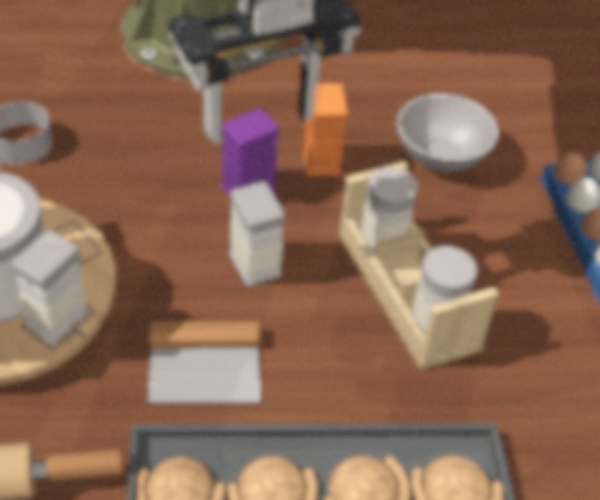

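The tin stands upright on the bench at scene crop (257,235). I'm turning 90° in place and going down for the narrow sides.

arm_command:
  plan: [-1,0,0,0,0.75,-1,0,0,0,0.75,-1,0,0,0,0.75,-1,0,0,0,0.75,-1,0,0,0,0.75,-1,0,0,0,0.75,-1,0,0,0,0.75,-1,0,0,0,0.75,-1,0,0,0,0.75,-1,0,0,0,0.75,-1,0,0,0,0.75,-1,0,0,0,0.75,-1,0,0,0,0.75]

```text
time_s: 11.55
ee_pos: [0.481, 0.0662, 0.4192]
eef_rot: [-3.14, -0.001, 1.925]
force: [0.4, 0.1, 0.1]
grip_width: 0.0944
```

```bash
python3 - <<'E'
from h import *
from station import sensors
o=sensors.get_obs();print(o["ee_pos"],o["eef_rot"],o["qpos"])
E
```

```text
[0.48101094 0.06622686 0.41915924] [-3.13985279e+00 -5.20319546e-04  1.92506753e+00] [ 6.13728295e-02  1.43954169e-01  1.67702250e+00 -4.32036317e-06
  1.32243198e+00 -2.92897756e-01]
```

arm_command:
  plan: [-1,0,0,-0.1,0,-1,0,0,-0.2,0,-1,0,0,-0.3,0,-1,0,0,-0.38,0,-1,0,0,-0.42,0,-1,0,0,-0.435,0,-1,0,0,-0.435,0,-1,0,0,-0.435,0]

```text
time_s: 12.35
ee_pos: [0.4812, 0.0663, 0.2471]
eef_rot: [3.141, 0.0, 1.927]
force: [-0.2, -0.4, -0.1]
grip_width: 0.094
```

arm_command:
  plan: [0,0,0,0,0,0.2,0,0,0,0,0.2,0,0,0,0,0.25,0,0,0,0,0.3,0,0,0,0,0.35,0,0,0,0,1,0,0,0,0,1,0,0,0,0,1,0,0,0,0,1,0,0,0,0,1,0,0,0,0,1,0,0,0,0]
  newtons: 20

```text
time_s: 13.55
ee_pos: [0.4811, 0.0662, 0.2464]
eef_rot: [3.141, 0.0, 1.927]
force: [0.3, 1.1, 4.5]
grip_width: 0.0581
```

arm_command:
  plan: [1,0,0,0.03,0,1,0,0,0.1,0,1,0,0,0.2,0,1,0,0,0.3,0,1,0,0,0.4,0,1,0,0,0.4,0,1,0,0,0.4,0,1,-0.003,-0.1,0.4,0.064,1,-0.003,-0.2,0.4,0.128,1,-0.003,-0.3,0.4,0.128,1,-0.003,-0.4,0.4,0.128,1,-0.003,-0.48,0.4,0.128,1,-0.003,-0.53,0.4,0.128,1,-0.003,-0.557,0.4,0.128,1,-0.003,-0.557,0.4,0.128,1,-0.003,-0.557,0.4,0.128]

```text
time_s: 15.15
ee_pos: [0.4798, -0.1559, 0.4055]
eef_rot: [-3.141, -0.001, 2.196]
force: [-0.1, 0.6, -3.1]
grip_width: 0.0577
```

```bash
python3 - <<'E'
from h import *
from station import sensors
a=vision.camera("top");b=vision.camera("scene")
cv2.imwrite("pics/by_t.png",a);cv2.imwrite("pics/by_s.png",b)
cv2.imwrite("pics/by_tc.png",cv2.resize(a[90:240,340:510],None,fx=3.5,fy=3.5));cv2.imwrite("pics/by_sc.png",cv2.resize(b[150:300,170:310],None,fx=4,fy=4,interpolation=cv2.INTER_CUBIC))
o=sensors.get_obs();print(o["ee_pos"],o["eef_rot"],o["time_s"])
E
```

```text
[ 0.47987726 -0.15559923  0.40598835] [-3.14139148e+00 -5.53766239e-04  2.19670460e+00] 15.25
```

View pics/by_tc.png

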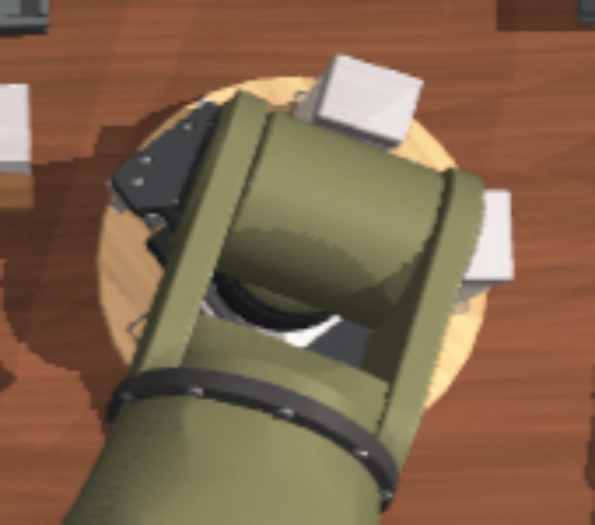

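View pics/by_sc.png

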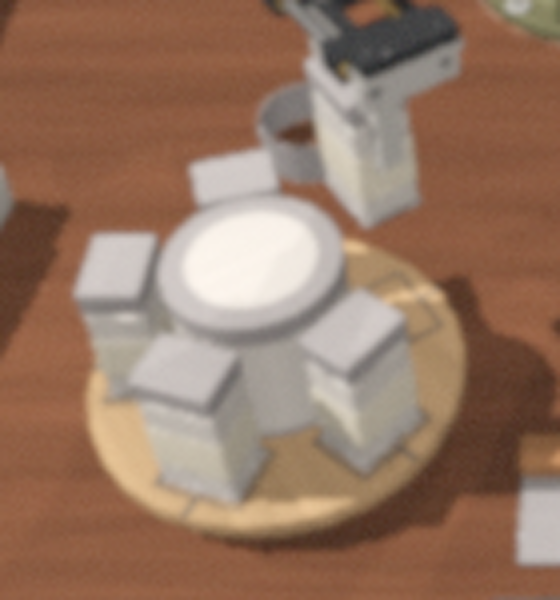

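The tin hangs above the disc, carousel unmoved. I'll check the bay model against both cameras, and the tin's predicted corners in the scene view.

```bash
python3 - <<'E'
from h import *
def box(x,y,yaw,L,W,z):
    s=np.array([[1,1],[1,-1],[-1,-1],[-1,1]])*[L/2,W/2]
    R=np.array([[np.cos(yaw),-np.sin(yaw)],[np.sin(yaw),np.cos(yaw)]])
    return np.c_[s@R.T+[x,y],np.full(4,z)]
def draw(c,img,Xs,o,s,w,h):
    im=cv2.resize(img[o[1]:o[1]+h,o[0]:o[0]+w],None,fx=s,fy=s,interpolation=cv2.INTER_CUBIC)
    for X in Xs:
        q=((proj(c,X)-o+.5)*s-.5).round().astype(int)
        cv2.polylines(im,[q.reshape(-1,1,2)],True,(0,0,255),1)
    return im
t=np.linspace(0,6.283,90)
ci=lambda r,z:np.c_[.534+r*np.cos(t),-.232+r*np.sin(t),0*t+z]
bay=box(.4798,-.1567,2.195,.053,.066,.036)
M=[bay,ci(.135,.036),ci(.062,.152)]
a=cv2.imread("pics/top0.png");b=cv2.imread("pics/scene0.png")
i1=draw("top",a,M,np.array([365,105]),4,120,120)
i2=draw("scene",b,M,np.array([185,195]),4,105,90)
cv2.imwrite("pics/m1.png",i1);cv2.imwrite("pics/m2.png",i2)
b=cv2.imread("pics/by_s.png")
zb=.4060-.2464
T=[box(.4799,-.1556,2.1967,.044,.058,zb),box(.4799,-.1556,2.1967,.044,.058,zb+.11)]
cv2.imwrite("pics/m3.png",draw("scene",b,T,np.array([225,140]),8,70,70))
E
```

```text
(no output)
```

View pics/m1.png

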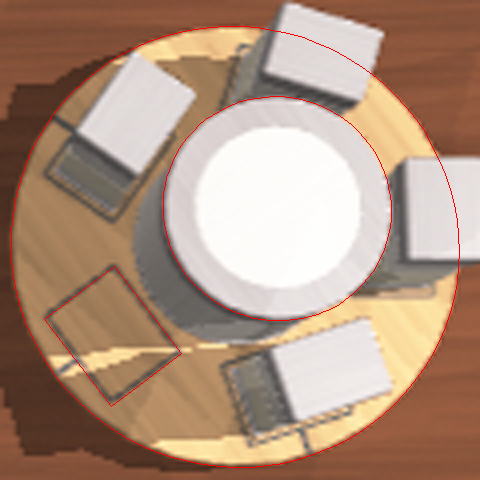

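View pics/m2.png

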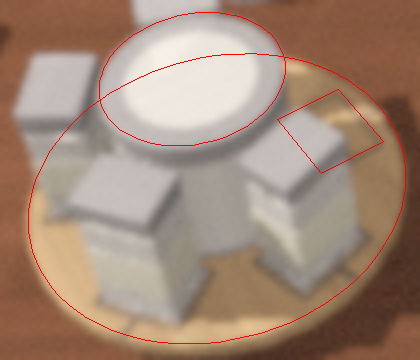

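View pics/m3.png

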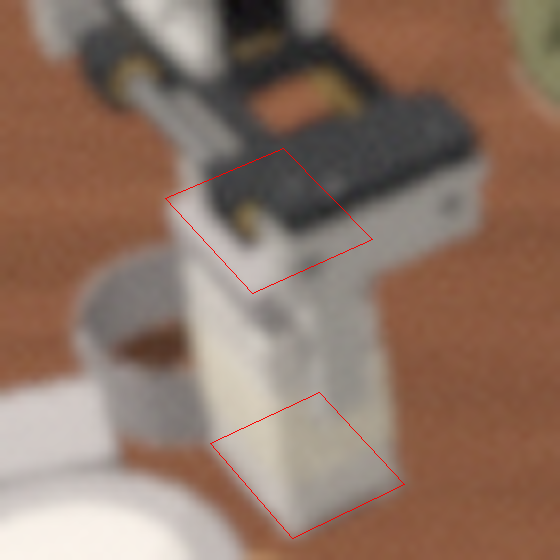

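The top-view model overlays the outline and circles almost exactly, and the tin's predicted base agrees in the scene view to about 1 px. Descending to just above the disc.

arm_command:
  plan: [1,0,-0.002,-0.06,0,1,0,-0.002,-0.12,0,1,0,-0.002,-0.18,0,1,0,-0.002,-0.23,0,1,0,-0.002,-0.26,0,1,0,-0.002,-0.28,0,1,0,-0.002,-0.29,0,1,0,-0.002,-0.293,0,1,0,-0.002,-0.293,0,1,0,-0.002,-0.293,0,1,0,-0.002,-0.293,0]

```text
time_s: 16.35
ee_pos: [0.4799, -0.1574, 0.2895]
eef_rot: [3.141, 0.001, 2.196]
force: [-0.1, -0.7, -2.0]
grip_width: 0.0575
```

```bash
python3 - <<'E'
from h import *
from station import sensors
b=vision.camera("scene")
cv2.imwrite("pics/nr.png",cv2.resize(b[150:300,170:310],None,fx=4,fy=4,interpolation=cv2.INTER_CUBIC))
o=sensors.get_obs();print(o["ee_pos"],o["eef_rot"],o["force"],o["time_s"])
E
```

```text
[ 0.47983236 -0.15739277  0.28940101] [3.14126132e+00 4.90177064e-04 2.19558292e+00] [ 0.5007068  -0.09623748 -3.36012995] 16.4
```

View pics/nr.png

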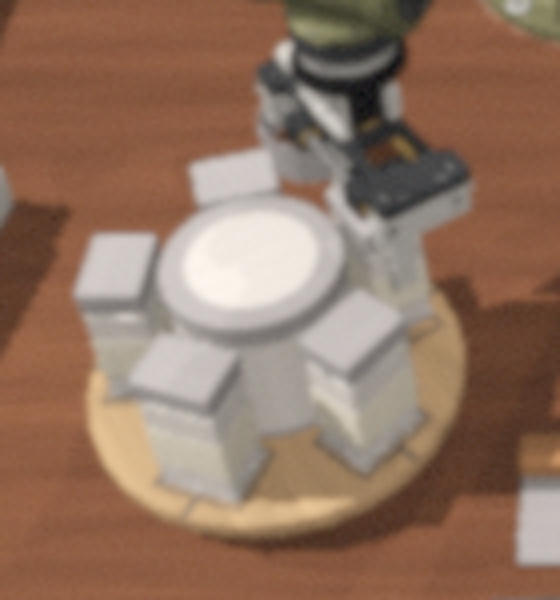

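The tin is over the outline, about 7 mm above the disc, and nothing has moved. Lowering slowly.

arm_command:
  plan: [1,0,0,-0.003,0,1,0,0,-0.006,0,1,0,0,-0.009,0,1,0,0,-0.011,0,1,0,0,-0.013,0,1,0,0,-0.014,0,1,0,0,-0.015,0,1,0,0,-0.015,0,1,0,0,-0.015,0]

```text
time_s: 17.3
ee_pos: [0.4798, -0.1574, 0.2831]
eef_rot: [3.142, 0.0, 2.196]
force: [0.0, 0.6, -2.6]
grip_width: 0.0579
```

arm_command:
  plan: [1,0,0,-0.001,0,1,0,0,-0.002,0,1,0,0,-0.003,0,1,0,0,-0.003,0,1,0,0,-0.003,0]

```text
time_s: 17.8
ee_pos: [0.4798, -0.1573, 0.2824]
eef_rot: [3.141, 0.0, 2.196]
force: [-2.8, 2.0, 5.1]
grip_width: 0.0577
```

Touchdown: the force rose to +5 N at the expected height. I'll ease the grip, then open slowly and only part way.

arm_command:
  plan: [1,0,0,0,0,1,0,0,0,0,1,0,0,0,0]
  newtons: 5

```text
time_s: 18.1
ee_pos: [0.4799, -0.1573, 0.2824]
eef_rot: [3.141, 0.001, 2.196]
force: [-2.2, 2.2, 6.5]
grip_width: 0.058
```

arm_command:
  plan: [-0.25,0,0,0,0,-0.27,0,0,0,0,-0.3,0,0,0,0,-0.35,0,0,0,0,-0.42,0,0,0,0,-0.5,0,0,0,0,-0.6,0,0,0,0,-0.7,0,0,0,0,-0.7,0,0,0,0,-0.7,0,0,0,0]

```text
time_s: 19.1
ee_pos: [0.4798, -0.1574, 0.2818]
eef_rot: [-3.142, -0.0, 2.196]
force: [0.2, 1.0, -0.7]
grip_width: 0.0798
```

```bash
python3 - <<'E'
from h import *
from station import sensors
b=vision.camera("scene")
cv2.imwrite("pics/rel.png",cv2.resize(b[150:300,170:310],None,fx=4,fy=4,interpolation=cv2.INTER_CUBIC))
o=sensors.get_obs();print(o["ee_pos"],o["eef_rot"],o["force"],o["time_s"])
E
```

```text
[ 0.47980422 -0.15734302  0.28185494] [3.14156089e+00 4.46356931e-05 2.19563646e+00] [-0.0860199   0.09056267 -1.13132925] 19.15
```

View pics/rel.png

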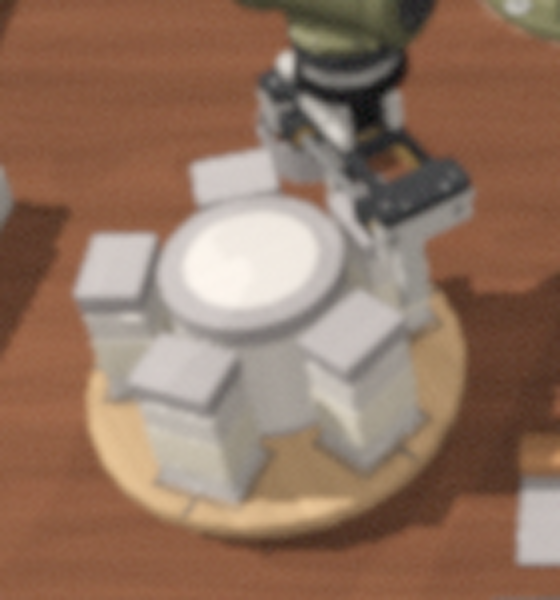

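The force dropped to zero and the carousel marks are where they were. I'll rise straight up, then move back out of the way to check.

arm_command:
  plan: [-0.7,0,0,0.03,0,-0.7,0,0,0.08,0,-0.7,0,0,0.16,0,-0.7,0,0,0.24,0,-0.7,0,0,0.32,0,-0.7,0,0,0.4,0,-0.7,0,0,0.4,0,-0.7,0,0.2,0.4,0,-0.7,0,0.4,0.4,0,-0.7,0,0.6,0.4,0,-0.7,0,0.8,0.4,0,-0.7,0,0.8,0.4,0,-0.7,0,0.8,0.4,0,-0.7,0,0.8,0.4,0,-0.7,0,0.8,0.4,0]

```text
time_s: 20.65
ee_pos: [0.4793, 0.1648, 0.4416]
eef_rot: [-3.141, -0.0, 2.199]
force: [0.0, -0.6, -0.5]
grip_width: 0.0797
```

```bash
python3 - <<'E'
from h import *
a=vision.camera("top");cv2.imwrite("pics/fin.png",a);b=vision.camera("scene");cv2.imwrite("pics/fin_s.png",b)
def box(x,y,yaw,L,W,z):
    s=np.array([[1,1],[1,-1],[-1,-1],[-1,1]])*[L/2,W/2]
    R=np.array([[np.cos(yaw),-np.sin(yaw)],[np.sin(yaw),np.cos(yaw)]])
    return np.c_[s@R.T+[x,y],np.full(4,z)]
s=5;o=np.array([365,105])
im=cv2.resize(a[105:225,365:485],None,fx=s,fy=s,interpolation=cv2.INTER_CUBIC)
for X,c in((box(.4798,-.1567,2.195,.053,.066,.036),(0,0,255)),(box(.4798,-.1567,2.195,.044,.058,.146),(0,160,0))):
    cv2.polylines(im,[((proj("top",X)-o+.5)*s-.5).round().astype(int).reshape(-1,1,2)],True,c,1)
cv2.imwrite("pics/finc.png",im)
cv2.imwrite("pics/fin_sc.png",b)
E
```

```text
(no output)
```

View pics/finc.png

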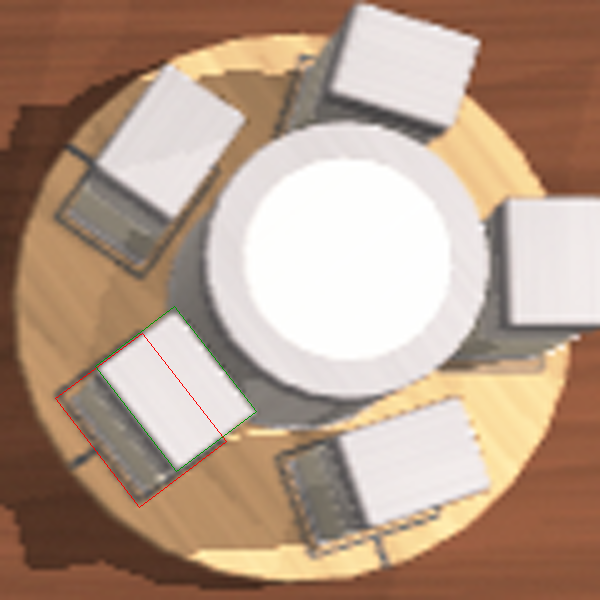

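View pics/fin_s.png

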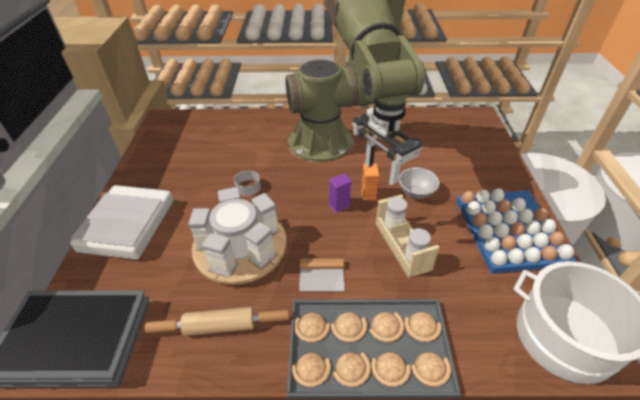

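The tin's top face matches the predicted square pose to about 1 mm. The outline and ticks are where they were, and everything else is in place. Handing in.

```bash
python3 -c "
from station import job;print(job.hand_in())"
```

```text
the job is handed in; nothing more can be done
None
```

The steel tin now stands let go on the empty outline, and the job was handed in at about 21 s of the 54 s; no verdict was reported.

**What I did:** I lifted the tin from the caddy's middle cell by its wide faces (opening 43.9 mm). I stood it on the bench at about (0.481, 0.066) m and let go. I turned the gripper 90° and took the tin by its narrow sides (58.1 mm). Then I lowered it onto the outline until the force showed contact (about +5 N), eased the grip, opened slowly and withdrew.

**Last checks:**
- **Placement:** in the top view the tin's top face lies within about 1 mm of its centred, square position.
- **Carousel:** the outline and ticks lie where they did at the start, so I saw no turn.
- **Other things:** the caddy tins, neighbours, scraper, bowl, cutter and the orange and purple look-alikes looked undisturbed in the pictures. I did not measure each one.

**Disagreements:**
- The networks' bay estimates differed by up to about 18 mm between the two cameras. I used my own fit of the outline and carousel circles in the top view instead, and it matched the picture.
- My first fit of the tin's corners was off by about 3 mm. I corrected it with an overlay on the picture before grasping.

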